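# Release and remove the spent reagent cartridge

## Task

The yellow reagent cartridge in the analyser dock is used up. Press it down until its latch lets go, let it spring up, then draw it out and set it down, not drop it, standing upright inside the steel tray. Leave the blue and green cartridges locked in the dock.

Things in the scene. Friction and masses are not known exactly. Their poses are not given: they have to be found in the camera images.
- yellow_cartridge: Round cartridge 33 mm across, 60 mm tall, yellow top, about 70 g, latched in a dock well. Origin: centre of its 28 mm wide underside, 16 mm above the worktop when locked; z up. Locked it cannot be pulled out. Pressed 7 mm deeper (about 8 N, hard stop at 11 mm) the latch opens for good; when let go it springs to 30 mm above locked, stands loose, 16 mm still in the well, and lifts straight out.
- blue_cartridge: The same cartridge with a blue top, locked in another well; to be left alone. The dock is a white block, 88 x 218 mm, its deck 62 mm above the worktop; locked tops stand 14 mm proud of the deck. Its three wells lie 65 mm apart in a row along the cartridges' y axis, so there is most room for fingers along their x axis.
- green_cartridge: The same cartridge with a green top, locked in the remaining well of the dock; to be left alone. Origin: centre of its underside; z up, its top at +60 mm.
- tray: Empty open steel tray, 140 mm (its x) by 120 mm (its y), 22 mm high, walls and floor 4 mm thick, fixed to the worktop. Origin: centre of its underside, on the worktop; z up; inner floor at z = +4 mm.

How it is judged (in metres and radians):
On the way, in this order (a step that is already met when the one before it is completed fails the run):
1. the yellow cartridge is pressed at least 3.5 mm deeper into its well (height (world z) of yellow_cartridge below 0.0125 m), for 0.02 s.
2. the latch has let go and the yellow cartridge has sprung up in its well (height (world z) of yellow_cartridge between 0.038 and 0.056 m), for 0.1 s.
3. the yellow cartridge has been drawn clear of the dock (height (world z) of yellow_cartridge above 0.063 m), for 0.05 s.
At the end, for the whole second after the job is handed in: The yellow cartridge stands upright (within 10 degrees) and at rest on the tray's floor, anywhere inside its walls, released; the blue and green cartridges are still locked in their wells (within 5 mm of their locked height) (x of yellow_cartridge in the frame of tray between -0.055 and 0.055 m and y of yellow_cartridge in the frame of tray between -0.045 and 0.045 m and z of yellow_cartridge in the frame of tray below 0.009 m and angle between yellow_cartridge's own z axis and vertical below 0.17 rad and linear speed of yellow_cartridge below 0.02 m/s and height (world z) of each of blue_cartridge, green_cartridge below 0.021 m); the robot touches nothing.
It fails at once if the blue or green cartridge is released or pushed more than 10 mm from its place (distance of any of blue_cartridge, green_cartridge from where it was at the start of the episode above 0.01 m).
It fails at once if the yellow cartridge is let go more than 40 mm above the tray's floor (horizontal distance between yellow_cartridge and tray below 0.1 m and z of yellow_cartridge in the frame of tray above 0.044 m and contact force between the fingers and yellow_cartridge below 0.05 N).
It also fails if it takes over 54 s, if anything falls off the work surface, if the arm or the gripper's body presses on something with over 40 N, if the wrist force passes 120 N, or if a joint passes its speed limit or range.

## Robot

A 6-joint arm with a two-finger parallel gripper is mounted at the origin on a cart in front of the work surface, level with it; the furniture and walls round the work are solid. World frame = base frame: x ahead of the robot, y to its left, z up, the work surface at z = 0. Lengths are in mm, angles in rad, forces in N, time in s.
With the tool pointing down it reaches from about 275 to 725 mm from the base axis. Payload 15.9 kg.
Tool frame: the origin (TCP) lies on the centre line of the jaws, within the pads' length; the fingertips stand 14 mm ahead of it and the grasp point (between the pads) lies 5 mm behind it; x points along the fingers, y is the direction in which the jaws open and shut, and the axes are right-handed (so a half turn about x gives the same grasp; the last joint's range is limited). The gripper opens to 85 mm and grips with 20 to 120 N. Pads are 22 mm wide; open, the fingers measure 114 mm over their backs; the gripper's body (76 mm by 85 mm) begins 54 mm behind the grasp point. The pads swing forward as they close: fully open they stand 13 mm farther back than shut.
Start: joints at [-1.333, 0.213, -0.034, 1.323, 0, 1.571], TCP at [117.777, -485.916, 245.306] pointing down, gripper open.
Joint ranges: [-2.98, 2.98], [-0.74, 1.72], [-1.14, 1.35], [-2.1, 2.04], [-1.57, 1.44], [-3.14, 3.14]. Speed limits (rad/s): [1.89, 1.89, 2.39, 2.57, 3.14, 3.14].

## Interface

Orientations are given as a unit quaternion [w, x, y, z].
In Python, from cell import r, get_image, get_calibration, finder gives the robot as it stands. The module is installed in compiled form; this text tells all that it offers.
- The arm moves only by the tool apply_moves, never from a script. Its argument "moves" is a list of rows, each an object of numbers: "x", "y", "z": the shift along the world's x, y, z in mm; "ax", "ay", "az": the turn, a rotation vector about the world's x, y, z in degrees; "gripper": the closure, from -1 (fully open) to 1 (shut). In form: [{"x": .., "y": .., "z": .., "ax": .., "ay": .., "az": .., "gripper": ..}, ...]. A call has 1 to 8 rows; each row shifts and turns the pose as measured when the row begins; what a row does not reach is not made up. A row lasts 1/10 s, in which the tool goes at most 50 mm and 8.59 degrees, less where a joint would pass 70% of its speed; a pose out of reach is approached as far as the arm can. A call with a gripper value outside its range is refused whole. The fingers move at their own pace and stop on an object; the grip force is fixed at half the most. Time passes only in rows, so rows that do not move let the fingers close. It gives the time, the measured TCP pose, the force and the opening at its end, in the units of the state.
- r.get_state(): the state, without advancing time (a new reading comes with each control period).
- get_image(name): name is "scene" or "top"; returns the picture (400x640x3 uint8, red, green, blue); there is no depth.
- get_calibration(name): a dict with "fov_y" (degrees; the focal length in pixels is half the picture's height over the tangent of half this angle, whatever the lens; pixels are square), "cx", "cy" (the principal point, pixels), "k1" (the pictures are not rectified: a ray, as slopes to the right and down, at radius r is drawn at 1 + k1 r^2 times it, then the intrinsics apply), "R" (3x3) and "t" (3): a world point X has camera coordinates R X + t. Camera axes: x right, y down, z forward; pixel columns grow to the right and rows downward; lengths in mm; the calibration is good to about 2 mm. A picture is of the moment at which its call begins. get_calibration takes no time and is no camera call.
- r.job_done(): hands the job in, once; it reports no verdict.
Trained networks look in the newest picture that a camera, given by its name, has taken for a name from the list of things; names that differ only in an ending like _2 or _b are one class to them, and where a whole thing is asked for, a point or a joint stands for the part that bears it (a point fixed in the world has none). Each returns a list of dicts, best first, with "conf" (0 to 1); they miss things now and then, are a little off and sometimes report something else, mostly with a low value. They report only what shows in the picture. A call takes as long as a camera call.
- finder.look_for(camera, name): "centre" ([x, y, z] in mm, in world coordinates, good to about 4 mm: the middle of the surface that is visible of it).
- finder.regions_of(camera, name): "region" (400x640 bool, what is visible of it).
The state is a dict: "time_s": time; "joint_pos": joint angles; "qd": joint speeds; "joint_torque": joint torques, N m; "tcp_pos": TCP position; "tcp_rot": TCP orientation; "wrist_force": force on the tool from outside, world axes, zero at the start; "torque": the same for the moment, N m; "grip_width": finger opening in mm.
Only numpy, scipy, OpenCV 4.12 (cv2) and the standard library are available. Lean on these libraries where they do the work, as an engineer would, in place of code of your own. Each camera call takes 0.05 s, during which the arm holds its last target.

## Working session

There is one attempt and no reset: what is moved stays moved. The work goes in short steps, Python scripts to look and compute and a tool call to move; the robot and the scene stay as the last step left them, time stands still between calls to the robot, and variables do not carry over. Pictures are saved under pics/ and viewed, and the job is handed in when it is done.

Besides the shell and the picture viewer there is one more tool, called after "Call:" as a command line: name --argument value ..., lists and objects as JSON in quotes. apply_moves: Moves the arm, as the interface text tells. Its arguments: {"type":"object","properties":{"moves":{"type":"array","items":{"type":"object","properties":{"x":{"type":"number"},"y":{"type":"number"},"z":{"type":"number"},"ax":{"type":"number"},"ay":{"type":"number"},"az":{"type":"number"},"gripper":{"type":"number"}}}}},"required":["moves"]}

```bash
mkdir -p pics
cat > h.py <<'E'
from cell import r, get_image, get_calibration, finder
import numpy as np, cv2
def save(cam,name):
    im=get_image(cam); cv2.imwrite('pics/'+name,im[:,:,::-1]); return im
def K(cam):
    c=get_calibration(cam); f=200/np.tan(np.radians(c['fov_y'])/2)
    return np.array([[f,0,c['cx']],[0,f,c['cy']],[0,0,1.]]),np.array([c['k1'],0,0,0.]),np.array(c['R']),np.array(c['t'],float)
def proj(cam,X):
    k,d,R,t=K(cam); return cv2.projectPoints(np.array(X,float).reshape(-1,3),cv2.Rodrigues(R)[0],t,k,d)[0].reshape(-1,2)
def ray(cam,uv):
    k,d,R,t=K(cam); p=cv2.undistortPoints(np.array(uv,float).reshape(-1,1,2),k,d).reshape(-1,2)
    o=-R.T@t; D=np.c_[p,np.ones(len(p))]@R; return o,D
def atz(cam,uv,z):
    o,D=ray(cam,uv); return o+D*((z-o[2])/D[:,2])[:,None]
def tri(uv1,uv2):
    o1,D1=ray('scene',uv1);o2,D2=ray('top',uv2); a=D1[0]/np.linalg.norm(D1[0]);b=D2[0]/np.linalg.norm(D2[0])
    s=np.linalg.lstsq(np.c_[a,-b],o2-o1,rcond=None)[0]; p=o1+a*s[0];q=o2+b*s[1]; return (p+q)/2,np.linalg.norm(p-q)
E
python3 - <<'E'
from h import *
for c in('scene','top'):
    save(c,c+'0.png'); k,d,R,t=K(c); print(c,(-R.T@t).round(),R[2].round(2))
    for n in('yellow_cartridge','blue_cartridge','green_cartridge','tray'):
        L=finder.look_for(c,n); print(n,[(np.round(a['centre']).tolist(),round(a['conf'],2)) for a in L[:3]])
        G=finder.regions_of(c,n)
        for g in G[:2]:
            ys,xs=np.nonzero(g['region']); print('  reg',round(g['conf'],2),len(xs),xs.mean().round(1),ys.mean().round(1),xs.min(),xs.max(),ys.min(),ys.max())
s=r.get_state(); print(s['time_s'],s['tcp_pos'],s['tcp_rot'],s['grip_width'])
E
```

```text
scene [ 233. -568.  814.] [ 0.3   0.55 -0.77]
yellow_cartridge [([514.0, -205.0, 75.0], 0.59)]
  reg 0.64 218 353.4 256.6 345 361 249 264
blue_cartridge [([532.0, -147.0, 75.0], 0.62)]
  reg 0.7 222 344.0 231.3 336 352 223 239
green_cartridge []
  reg 0.72 239 353.2 256.7 345 361 248 265
  reg 0.67 249 363.0 284.5 355 371 275 293
tray [([442.0, 162.0, 5.0], 0.92), ([498.0, -269.0, 75.0], 0.49)]
  reg 0.62 2367 254.1 170.6 218 291 143 199
top [412. -30. 901.] [ 0.11  0.02 -0.99]
yellow_cartridge [([520.0, -200.0, 78.0], 0.49)]
  reg 0.64 230 412.9 190.1 404 422 183 198
blue_cartridge [([531.0, -138.0, 74.0], 0.78)]
  reg 0.68 216 382.8 183.1 375 391 175 191
  reg 0.68 3365 246.3 227.0 212 281 189 264
green_cartridge [([504.0, -265.0, 74.0], 0.75)]
  reg 0.76 206 443.2 196.8 435 452 190 204
tray [([452.0, 165.0, 4.0], 0.81)]
  reg 0.88 3460 246.4 227.1 212 281 189 265
0.9 [ 117.78480628 -485.92201963  245.32233258] [-0.08389138 -0.70210851 -0.08386151  0.70212045] 85.16420757520078
```

View pics/scene0.png

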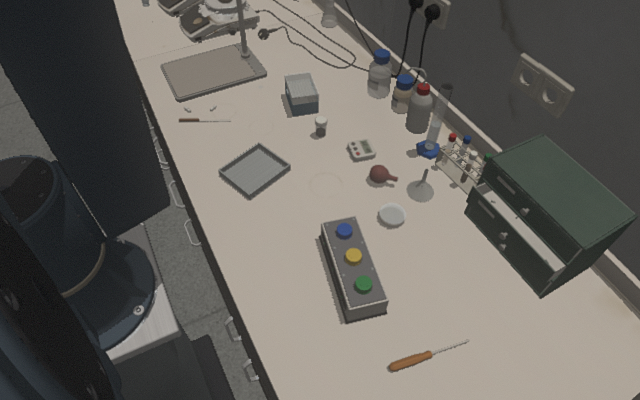

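View pics/top0.png

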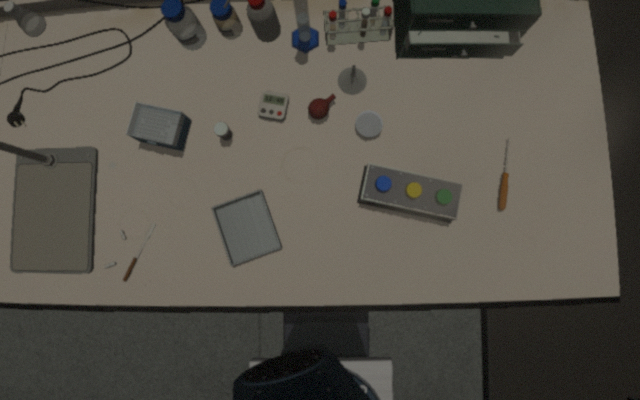

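Run:
```python
from h import *
print('Y',tri([353.3,256.6],[412.9,190.1]));print('B',tri([344,231.3],[382.8,183.1]));print('G',tri([363,284.5],[443.2,196.8]))
from scipy.spatial.transform import Rotation as Ro
s=r.get_state();w,x,y,z=s['tcp_rot'];print(Ro.from_quat([x,y,z,w]).as_matrix().round(3))
for c in('scene','top'):
    im=cv2.imread(f'pics/{c}0.png')
    cv2.imwrite(f'pics/{c}0z.png',np.hstack([cv2.resize(im[200:320,280:420] if c=='scene' else im[150:250,360:480],(400,400),interpolation=2),cv2.resize(im[120:220,200:310] if c=='scene' else im[170:280,190:300],(400,400),interpolation=2)]))
```

```text
Y (array([ 519.26727165, -203.86581642,   66.24125667]), np.float64(0.7638356092195605))
B (array([ 534.82299804, -140.63334796,   65.10828804]), np.float64(0.5683126170736631))
G (array([ 503.62456076, -267.30791133,   67.04187071]), np.float64(0.34259567885201))
[[-0.     0.236 -0.972]
 [-0.    -0.972 -0.236]
 [-1.     0.     0.   ]]
```

The scene view shows the dock near pixel (350,265), with blue at (344,231), yellow at (353,256) and green at (363,284). The tray is at (254,170). In the top view yellow is at (413,190) between blue (383,184) and green (444,197), and the tray is at (247,228). Next I'll fit the dock's pose from both views.

```bash
cat > fit.py <<'E'
from h import *
from scipy.optimize import least_squares
a=np.linspace(0,2*np.pi,60)
circ=np.c_[np.cos(a),np.sin(a)]
def model(cam,x,y,zt,h,rad):
    P=np.vstack([np.c_[circ*rad+[x,y],np.full(60,zt)],np.c_[circ*rad+[x,y],np.full(60,zt-h)]])
    H=cv2.convexHull(proj(cam,P).astype(np.float32)); m=cv2.moments(H); return np.array([m['m10'],m['m01']])/m['m00'],m['m00']
obs={'scene':{},'top':{}}
for c in obs:
    im=get_image(c); hsv=cv2.cvtColor(im,cv2.COLOR_RGB2HSV)
    ctr={'scene':dict(Y=(353,256),B=(344,231),G=(363,284)),'top':dict(Y=(413,190),B=(383,183),G=(443,197))}[c]
    for k,(u,v) in ctr.items():
        w=np.zeros((400,640),bool); w[v-13:v+14,u-13:u+14]=1
        m=w&(hsv[...,1]>90)&(hsv[...,2]>35); n,l,st,ce=cv2.connectedComponentsWithStats(m.astype(np.uint8)); i=1+st[1:,4].argmax()
        obs[c][k]=ce[i]; print(c,k,st[i],ce[i].round(2))
off=dict(Y=0,B=65,G=-65)
for h in(0.1,5,14):
    def f(p):
        return np.concatenate([model(c,p[0]-np.sin(p[2])*o,p[1]+np.cos(p[2])*o,p[3],h,16.5)[0]-obs[c][k] for c in obs for k,o in off.items()])
    s=least_squares(f,[519,-204,-.24,76],x_scale=[1,1,.01,1]); print(h,s.x.round(3),'res',s.fun.round(2),[model(c,*s.x[:2],s.x[3],h,16.5)[1].round() for c in obs])
E
python3 fit.py
python3 - <<'E'
from h import *
for z in (0,4,12,22): print(z,atz('top',[246.4,227.1],z).round(1),atz('scene',[254.1,170.6],z).round(1))
E
```

```text
scene Y [345 248  17  18 240] [353.06 256.2 ]
scene B [337 223  15  13 155] [344.11 229.05]
scene G [356 276  16  14 177] [363.36 282.64]
top Y [405 182  17  16 211] [413.39 189.5 ]
top B [375 176  17  16 197] [383.07 183.15]
top G [439 190  12  12  58] [444.29 195.81]
0 [[449.5 162.7   0. ]] [[449.5 167.4   0. ]]
4 [[449.4 161.8   4. ]] [[448.5 163.8   4. ]]
12 [[449.  160.1  12. ]] [[446.3 156.6  12. ]]
22 [[448.6 158.   22. ]] [[443.7 147.5  22. ]]Traceback (most recent call last):
  File "fit.py", line 20, in <module>
    s=least_squares(f,[519,-204,-.24,76],x_scale=[1,1,.01,1]); print(h,s.x.round(3),'res',s.fun.round(2),[model(c,*s.x[:2],s.x[3],h,16.5)[1].round() for c in obs])
                                                                                                          ^^^^^^^^^^^^^^^^^^^^^^^^^^^^^^^^^^^^^^^^
AttributeError: 'float' object has no attribute 'round'
```

View pics/scene0z.png

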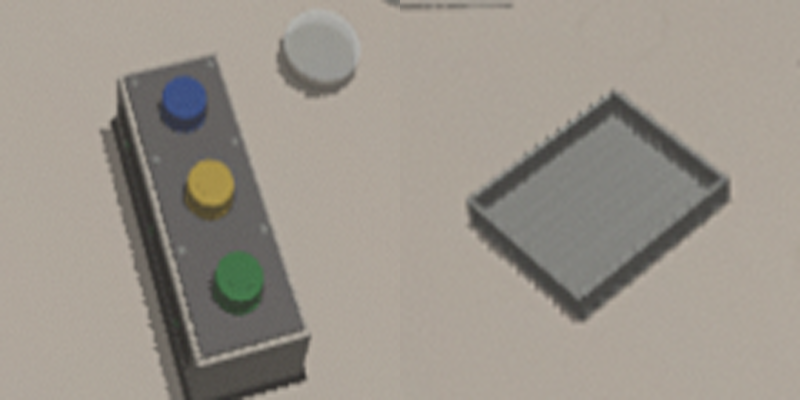

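View pics/top0z.png

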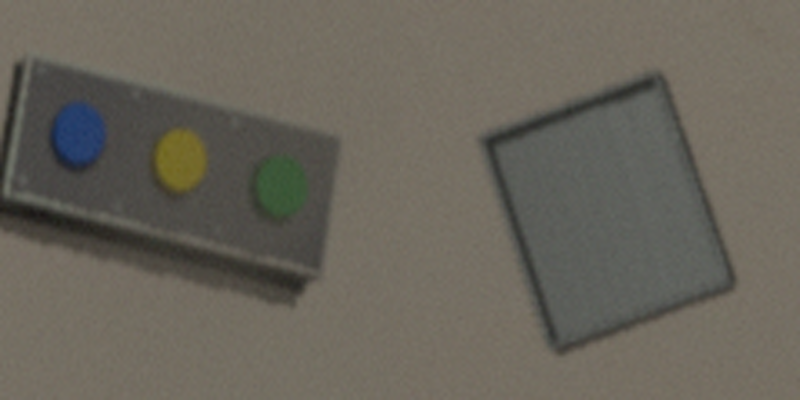

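The zooms show all three tops clearly, with the yellow side visible below its top, and the tray empty. I'll refit using the network regions with the cylinder model.

```bash
python3 - <<'E'
import re
s=open('fit.py').read()
i=s.index("obs={"); j=s.index("off=")
s=s[:i]+"obs={'scene':dict(Y=[353.4,256.6],B=[344,231.3],G=[363,284.5]),'top':dict(Y=[412.9,190.1],B=[382.8,183.1],G=[443.2,196.8])}\n"+s[j:].replace("[1].round() for","[1] for")
open('fit.py','w').write(s)
E
python3 fit.py; rm -f /dev/null/x
python3 - <<'E'
from h import *
s=r.get_state();print(s['time_s'])
E
```

```text
0.1 [ 5.18886e+02 -2.04083e+02 -2.39000e-01  6.82260e+01] res [-0.32 -0.22  0.08 -0.58 -0.12 -0.17  0.35 -0.1   0.29  0.17  0.14 -0.05] [178.55790702742524, 190.3572837279644]
5 [ 5.19210e+02 -2.03901e+02 -2.36000e-01  6.91140e+01] res [-0.28  0.03  0.04 -0.28 -0.    0.03  0.13 -0.17  0.11  0.2  -0.12 -0.22] [198.84855620376766, 198.4683234207332]
14 [ 5.19147e+02 -2.03984e+02 -2.38000e-01  7.36680e+01] res [-0.28  0.02  0.08 -0.3  -0.05  0.03  0.23 -0.17  0.2   0.13 -0.03 -0.16] [237.12438516691327, 214.73287596250884]
1.0
```

Call:
apply_moves --moves '[{"x":38,"y":27,"az":7.8,"gripper":1},{"x":38,"y":27,"az":7.8,"gripper":1},{"x":38,"y":27,"az":7.8,"gripper":1},{"x":38,"y":27,"az":7.8,"gripper":1},{"x":38,"y":27,"az":7.8,"gripper":1},{"x":38,"y":27,"az":7.8,"gripper":1},{"x":38,"y":27,"az":7.8,"gripper":1},{"x":38,"y":27,"az":7.8,"gripper":1}]'

```text
invalid input at $.moves[0]: expected keys x, y, z, ax, ay, az, gripper
```

```bash
cat > st.py <<'E'
from h import *
from scipy.spatial.transform import Rotation as Ro
s=r.get_state();w,x,y,z=s['tcp_rot'];M=Ro.from_quat([x,y,z,w]).as_matrix()
print(s['time_s'],s['tcp_pos'].round(1),'F',np.round(s['wrist_force'],1),'w',round(s['grip_width'],1),'approach',M[:,0].round(3),'jaw yaw',np.degrees(np.arctan2(M[1,1],M[0,1])).round(2))
E
python3 st.py
```

```text
1.0 [ 117.8 -485.9  245.3] F [-0.5  1.  -0.5] w 85.5 approach [-0.  0. -1.] jaw yaw -76.38
```

Call:
apply_moves --moves '[{"x":38,"y":27,"z":0,"ax":0,"ay":0,"az":7.8,"gripper":1},{"x":38,"y":27,"z":0,"ax":0,"ay":0,"az":7.8,"gripper":1},{"x":38,"y":27,"z":0,"ax":0,"ay":0,"az":7.8,"gripper":1},{"x":38,"y":27,"z":0,"ax":0,"ay":0,"az":7.8,"gripper":1},{"x":38,"y":27,"z":0,"ax":0,"ay":0,"az":7.8,"gripper":1},{"x":38,"y":27,"z":0,"ax":0,"ay":0,"az":7.8,"gripper":1},{"x":38,"y":27,"z":0,"ax":0,"ay":0,"az":7.8,"gripper":1},{"x":38,"y":27,"z":0,"ax":0,"ay":0,"az":7.8,"gripper":1}]'

```text
time_s: 1.8
tcp_pos: [427.3, -263.4, 245.7]
tcp_rot: [0.445, 0.551, 0.443, -0.55]
wrist_force: [1.3, -1.4, 0.2]
grip_width: 0.0
```

```bash
python3 st.py
```

```text
1.8 [ 427.3 -263.4  245.7] F [ 1.3 -1.4  0.2] w 0.0 approach [ 0.002 -0.002 -1.   ] jaw yaw -12.25
```

Call:
apply_moves --moves '[{"x":38,"y":25,"z":-20,"ax":0,"ay":0,"az":-0.7,"gripper":1},{"x":38,"y":25,"z":-20,"ax":0,"ay":0,"az":-0.7,"gripper":1},{"x":10,"y":6,"z":-45,"ax":0,"ay":0,"az":0,"gripper":1},{"x":0,"y":0,"z":-35,"ax":0,"ay":0,"az":0,"gripper":1},{"x":0,"y":0,"z":0,"ax":0,"ay":0,"az":0,"gripper":1}]'

```text
time_s: 2.3
tcp_pos: [519.2, -201.3, 123.6]
tcp_rot: [0.443, 0.554, 0.438, -0.552]
wrist_force: [-0.9, -0.5, 0.3]
grip_width: -0.1
```

```bash
python3 st.py
```

```text
2.3 [ 519.2 -201.3  123.6] F [-0.9 -0.5  0.3] w -0.1 approach [ 0.006 -0.004 -1.   ] jaw yaw -12.89
```

Call:
apply_moves --moves '[{"x":0,"y":-2.7,"z":-12,"ax":0.2,"ay":0.3,"az":-0.7,"gripper":1},{"x":0,"y":0,"z":0,"ax":0,"ay":0,"az":0,"gripper":1}]'

```text
time_s: 2.5
tcp_pos: [519.4, -204.6, 112.9]
tcp_rot: [0.437, 0.556, 0.437, -0.556]
wrist_force: [-0.6, 0.4, -0.1]
grip_width: -0.3
```

```bash
python3 st.py
python3 - <<'E'
from h import *
a=save('scene','s1.png');b=save('top','t1.png')
cv2.imwrite('pics/z1.png',np.hstack([cv2.resize(a[200:320,290:410],(400,400)),cv2.resize(b[140:250,360:470],(400,400))])[:,:,::-1])
E
```

```text
2.5 [ 519.4 -204.6  112.9] F [-0.6  0.4 -0.1] w -0.3 approach [ 0.001 -0.    -1.   ] jaw yaw -13.68
```

View pics/z1.png

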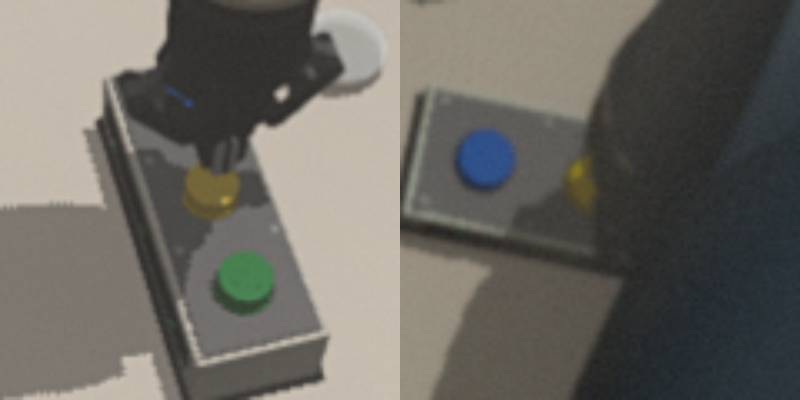

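The zoom shows the shut fingertips over the yellow top, near zoom pixel (222,170). Blue and green are clear. I'll press in small steps and watch the force.

Call:
apply_moves --moves '[{"x":0,"y":0,"z":-15,"ax":0,"ay":0,"az":0,"gripper":1},{"x":0,"y":0.5,"z":-4,"ax":0,"ay":0,"az":0,"gripper":1},{"x":0,"y":0,"z":0,"ax":0,"ay":0,"az":0,"gripper":1}]'

```text
time_s: 2.9
tcp_pos: [522.3, -206.3, 99.7]
tcp_rot: [0.44, 0.558, 0.433, -0.554]
wrist_force: [-0.1, -0.5, 1.1]
grip_width: -0.2
```

Call:
apply_moves --moves '[{"x":0,"y":0,"z":-4,"ax":0,"ay":0,"az":0,"gripper":1},{"x":0,"y":0,"z":0,"ax":0,"ay":0,"az":0,"gripper":1}]'

```text
time_s: 3.1
tcp_pos: [523.0, -206.8, 97.1]
tcp_rot: [0.44, 0.559, 0.432, -0.554]
wrist_force: [0.1, 0.9, 0.5]
grip_width: 0.1
```

Call:
apply_moves --moves '[{"x":0,"y":0,"z":-3,"ax":0,"ay":0,"az":0,"gripper":1},{"x":0,"y":0,"z":0,"ax":0,"ay":0,"az":0,"gripper":1}]'

```text
time_s: 3.3
tcp_pos: [523.2, -206.9, 94.6]
tcp_rot: [0.441, 0.559, 0.432, -0.554]
wrist_force: [0.2, -0.2, 0.1]
grip_width: 0.3
```

```bash
python3 st.py
```

```text
3.3 [ 523.2 -206.9   94.6] F [ 0.2 -0.2  0.1] w 0.3 approach [ 0.013 -0.005 -1.   ] jaw yaw -13.76
```

Call:
apply_moves --moves '[{"x":-4,"y":2.7,"z":0,"ax":0.3,"ay":0.4,"az":0,"gripper":1},{"x":0,"y":0,"z":0,"ax":0,"ay":0,"az":0,"gripper":1}]'

```text
time_s: 3.5
tcp_pos: [518.9, -204.0, 94.6]
tcp_rot: [0.437, 0.558, 0.435, -0.555]
wrist_force: [-0.0, 0.9, 0.9]
grip_width: 0.3
```

```bash
python3 st.py
```

```text
3.5 [ 518.9 -204.    94.6] F [-0.   0.9  0.9] w 0.3 approach [ 0.006  0.001 -1.   ] jaw yaw -13.76
```

Call:
apply_moves --moves '[{"x":-0.5,"y":0,"z":-4,"ax":0,"ay":0.3,"az":0,"gripper":1},{"x":0,"y":0,"z":-3,"ax":0,"ay":0,"az":0,"gripper":1},{"x":0,"y":0,"z":0,"ax":0,"ay":0,"az":0,"gripper":1}]'

```text
time_s: 3.8
tcp_pos: [518.8, -204.1, 87.7]
tcp_rot: [0.437, 0.557, 0.436, -0.556]
wrist_force: [-0.8, 1.2, 4.6]
grip_width: 0.2
```

Call:
apply_moves --moves '[{"x":0,"y":0,"z":-4,"ax":0,"ay":0,"az":0,"gripper":1},{"x":0,"y":0,"z":0,"ax":0,"ay":0,"az":0,"gripper":1}]'

```text
time_s: 4.0
tcp_pos: [519.4, -204.3, 84.1]
tcp_rot: [0.437, 0.557, 0.436, -0.556]
wrist_force: [-1.4, 0.2, 3.3]
grip_width: 0.0
```

Call:
apply_moves --moves '[{"x":-0.3,"y":0,"z":-2.5,"ax":0,"ay":0,"az":0,"gripper":1},{"x":0,"y":0,"z":0,"ax":0,"ay":0,"az":0,"gripper":1}]'

```text
time_s: 4.2
tcp_pos: [519.4, -204.3, 81.7]
tcp_rot: [0.437, 0.557, 0.436, -0.556]
wrist_force: [-1.5, 1.0, 3.0]
grip_width: 0.4
```

Call:
apply_moves --moves '[{"x":-0.3,"y":0,"z":-2,"ax":0,"ay":0,"az":0,"gripper":1},{"x":0,"y":0,"z":0,"ax":0,"ay":0,"az":0,"gripper":1}]'

```text
time_s: 4.4
tcp_pos: [519.2, -204.4, 79.7]
tcp_rot: [0.437, 0.557, 0.436, -0.555]
wrist_force: [-0.3, 0.2, 3.4]
grip_width: -0.2
```

Call:
apply_moves --moves '[{"x":0,"y":0,"z":-1.5,"ax":0,"ay":0,"az":0,"gripper":1},{"x":0,"y":0,"z":0,"ax":0,"ay":0,"az":0,"gripper":1}]'

```text
time_s: 4.6
tcp_pos: [519.5, -204.4, 78.6]
tcp_rot: [0.438, 0.557, 0.435, -0.555]
wrist_force: [-2.6, 0.3, 5.0]
grip_width: -0.5
```

Run:
```python
from h import *
a=save('scene','s2.png')
cv2.imwrite('pics/z2.png',cv2.resize(a[200:320,290:410],(600,600))[:,:,::-1])
```

```text
(no output)
```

View pics/z2.png

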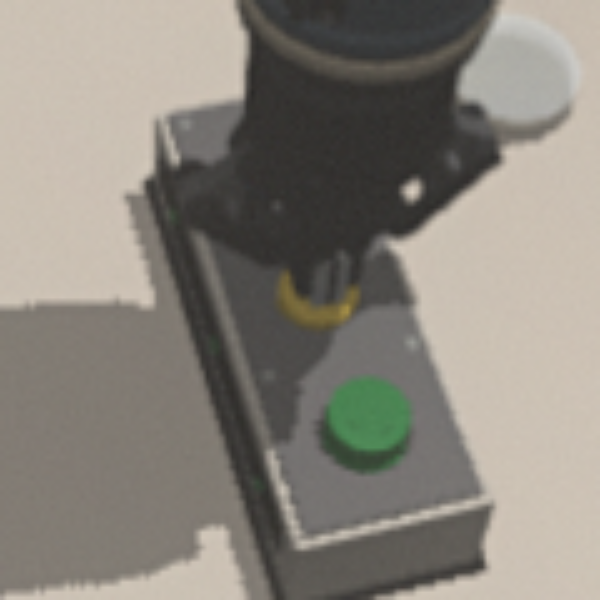

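The yellow top is now nearly level with the deck, at zoom pixel (318,300). I'll lift away and let it spring up.

Call:
apply_moves --moves '[{"x":0,"y":0,"z":12,"ax":0,"ay":0,"az":0,"gripper":1},{"x":0,"y":0,"z":15,"ax":0,"ay":0,"az":0,"gripper":1},{"x":0,"y":0,"z":20,"ax":0,"ay":0,"az":0,"gripper":1},{"x":0,"y":0,"z":30,"ax":0,"ay":0,"az":0,"gripper":1},{"x":0,"y":0,"z":30,"ax":0,"ay":0,"az":0,"gripper":-1},{"x":0,"y":0,"z":0,"ax":0,"ay":0,"az":0,"gripper":-1},{"x":0,"y":0,"z":0,"ax":0,"ay":0,"az":0,"gripper":-1}]'

```text
time_s: 5.35
tcp_pos: [518.4, -204.2, 192.2]
tcp_rot: [0.437, 0.557, 0.436, -0.556]
wrist_force: [0.7, -0.1, -0.4]
grip_width: 43.4
```

```bash
python3 st.py
python3 - <<'E'
from h import *
a=save('scene','s3.png'); b=save('top','t3.png')
cv2.imwrite('pics/z3.png',np.hstack([cv2.resize(a[200:320,290:410],(400,400)),cv2.resize(b[140:250,360:470],(400,400))])[:,:,::-1])
for g in finder.regions_of('scene','yellow_cartridge')[:2]:
    ys,xs=np.nonzero(g['region']); print('  reg',round(g['conf'],2),len(xs),xs.mean().round(1),ys.mean().round(1),xs.min(),xs.max(),ys.min(),ys.max())
E
```

```text
5.35 [ 518.4 -204.2  192.2] F [ 0.7 -0.1 -0.4] w 43.4 approach [ 0.003 -0.001 -1.   ] jaw yaw -13.75
  reg 0.57 378 354.4 252.8 346 363 241 265
```

View pics/z3.png

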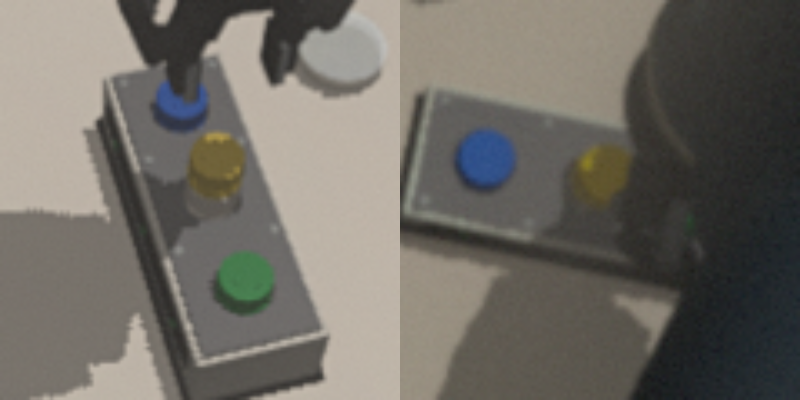

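Yellow has sprung up, with its top at zoom pixel (217,155) and the clear body showing beneath it. Blue and green are still low. I'll check its height against the model.

Run:
```python
from h import *
a=np.linspace(0,2*np.pi,60);c=np.c_[np.cos(a),np.sin(a)]*16.5+[519.1,-204]
for zt,h in((76,14),(106,14),(106,20),(106,25),(100,20)):
    P=np.vstack([np.c_[c,np.full(60,zt)],np.c_[c,np.full(60,zt-h)]]);q=proj('scene',P);print(zt,h,q.min(0).round(1),q.max(0).round(1))
```

```text
76 14 [344.8 247.3] [361.7 264.9]
106 14 [345.8 239.1] [363.1 257.1]
106 20 [345.6 239.1] [363.1 258.7]
106 25 [345.4 239.1] [363.1 260. ]
100 20 [345.4 240.7] [362.8 260.2]
```

Call:
apply_moves --moves '[{"x":0,"y":0,"z":0,"ax":0,"ay":0,"az":0,"gripper":-1},{"x":0,"y":0,"z":0,"ax":0,"ay":0,"az":0,"gripper":-1},{"x":0,"y":0,"z":0,"ax":0,"ay":0,"az":0,"gripper":-1}]'

```text
time_s: 5.8
tcp_pos: [517.0, -203.6, 189.2]
tcp_rot: [-0.436, -0.556, -0.437, 0.556]
wrist_force: [0.1, -0.6, -0.8]
grip_width: 85.3
```

Call:
apply_moves --moves '[{"x":2,"y":-0.4,"z":-40,"ax":0,"ay":0,"az":0,"gripper":-1},{"x":0,"y":0,"z":-30,"ax":0,"ay":0,"az":0,"gripper":-1},{"x":0,"y":0,"z":-10,"ax":0,"ay":0,"az":0,"gripper":-1},{"x":0,"y":0,"z":0,"ax":0,"ay":0,"az":0,"gripper":-1}]'

```text
time_s: 6.2
tcp_pos: [519.1, -204.1, 107.2]
tcp_rot: [-0.436, -0.556, -0.437, 0.556]
wrist_force: [-0.4, -0.3, 0.2]
grip_width: 85.6
```

```bash
python3 st.py
```

```text
6.2 [ 519.1 -204.1  107.2] F [-0.4 -0.3  0.2] w 85.6 approach [-0.001  0.001 -1.   ] jaw yaw -13.75
```

Call:
apply_moves --moves '[{"x":0,"y":0,"z":-10,"ax":0,"ay":0,"az":0,"gripper":-1},{"x":0,"y":0,"z":-7,"ax":0,"ay":0,"az":0,"gripper":-1},{"x":0,"y":0,"z":0,"ax":0,"ay":0,"az":0,"gripper":-1}]'

```text
time_s: 6.5
tcp_pos: [520.3, -204.5, 91.4]
tcp_rot: [0.437, 0.557, 0.436, -0.556]
wrist_force: [-0.7, 0.3, -0.3]
grip_width: 85.3
```

```bash
python3 st.py
python3 - <<'E'
from h import *
a=save('scene','s4.png'); b=save('top','t4.png')
cv2.imwrite('pics/z4.png',np.hstack([cv2.resize(a[200:320,290:410],(400,400)),cv2.resize(b[140:250,360:470],(400,400))])[:,:,::-1])
E
```

```text
6.5 [ 520.3 -204.5   91.4] F [-0.7  0.3 -0.3] w 85.3 approach [ 0.002 -0.    -1.   ] jaw yaw -13.75
```

View pics/z4.png

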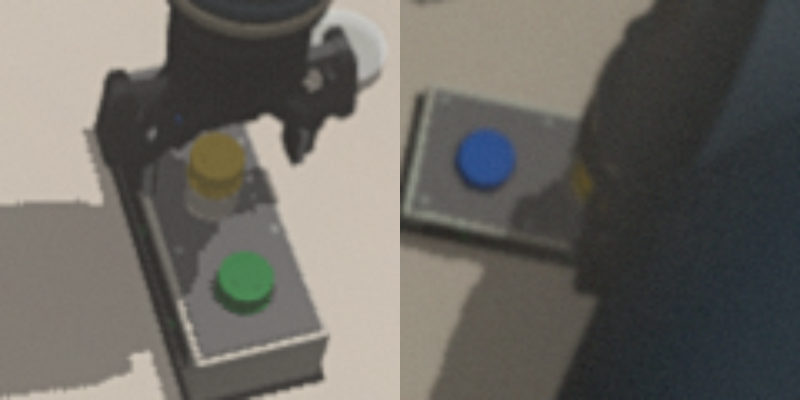

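The open jaws straddle yellow at zoom pixel (217,165) and nothing is touching. I'll correct by about 1 mm and close.

Call:
apply_moves --moves '[{"x":-1,"y":0.4,"z":0,"ax":0,"ay":0,"az":0,"gripper":-1},{"x":0,"y":0,"z":0,"ax":0,"ay":0,"az":0,"gripper":1},{"x":0,"y":0,"z":0,"ax":0,"ay":0,"az":0,"gripper":1},{"x":0,"y":0,"z":0,"ax":0,"ay":0,"az":0,"gripper":1},{"x":0,"y":0,"z":0,"ax":0,"ay":0,"az":0,"gripper":1},{"x":0,"y":0,"z":0,"ax":0,"ay":0,"az":0,"gripper":1},{"x":0,"y":0,"z":0,"ax":0,"ay":0,"az":0,"gripper":1}]'

```text
time_s: 7.3
tcp_pos: [520.3, -204.5, 93.8]
tcp_rot: [0.438, 0.557, 0.435, -0.555]
wrist_force: [-0.5, 0.7, -0.5]
grip_width: 31.5
```

```bash
python3 st.py
```

```text
7.3 [ 520.3 -204.5   93.8] F [-0.5  0.7 -0.5] w 31.5 approach [ 0.005 -0.002 -1.   ] jaw yaw -13.75
```

Call:
apply_moves --moves '[{"x":0,"y":0,"z":10,"ax":0,"ay":0,"az":0,"gripper":1},{"x":0,"y":0,"z":15,"ax":0,"ay":0,"az":0,"gripper":1},{"x":0,"y":0,"z":20,"ax":0,"ay":0,"az":0,"gripper":1},{"x":0,"y":0,"z":15,"ax":0,"ay":0,"az":0,"gripper":1},{"x":0,"y":0,"z":0,"ax":0,"ay":0,"az":0,"gripper":1}]'

```text
time_s: 7.8
tcp_pos: [519.9, -204.4, 157.9]
tcp_rot: [0.438, 0.557, 0.435, -0.555]
wrist_force: [-0.3, -0.5, -0.4]
grip_width: 31.5
```

```bash
python3 st.py
python3 - <<'E'
from h import *
a=save('scene','s5.png'); 
cv2.imwrite('pics/z5.png',cv2.resize(a[180:320,280:420],(560,560))[:,:,::-1])
E
```

```text
7.8 [ 519.9 -204.4  157.9] F [-0.3 -0.5 -0.4] w 31.5 approach [ 0.005 -0.001 -1.   ] jaw yaw -13.75
```

View pics/z5.png

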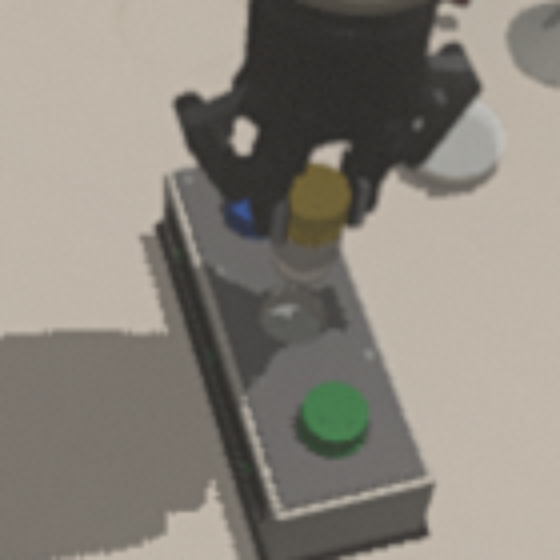

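Run:
```python
from h import *
for z in (62,100,110,120,150,160,170,180): print(z,((proj('scene',[519.9,-204.4,z])[0]-[280,180])*4).round(0))
```

```text
62 [293. 311.]
100 [300. 271.]
110 [301. 260.]
120 [303. 249.]
150 [308. 214.]
160 [310. 201.]
170 [312. 189.]
180 [314. 176.]
```

The cartridge is held and clear of the dock. Its top sits at z≈170, matching the expected 170, so the underside is about 48 mm below the TCP. Carrying it to the tray now.

Call:
apply_moves --moves '[{"x":-4,"y":20,"z":0,"ax":0,"ay":0,"az":0,"gripper":1},{"x":-7,"y":35,"z":0,"ax":0,"ay":0,"az":0,"gripper":1},{"x":-8,"y":42,"z":0,"ax":0,"ay":0,"az":0,"gripper":1},{"x":-8,"y":42,"z":0,"ax":0,"ay":0,"az":0,"gripper":1},{"x":-8,"y":42,"z":0,"ax":0,"ay":0,"az":0,"gripper":1},{"x":-8,"y":42,"z":0,"ax":0,"ay":0,"az":0,"gripper":1},{"x":-8,"y":42,"z":0,"ax":0,"ay":0,"az":0,"gripper":1},{"x":-8,"y":42,"z":0,"ax":0,"ay":0,"az":0,"gripper":1}]'

```text
time_s: 8.65
tcp_pos: [454.9, 108.5, 150.9]
tcp_rot: [-0.434, -0.557, -0.434, 0.559]
wrist_force: [0.3, 0.2, -0.5]
grip_width: 31.5
```

```bash
python3 st.py
```

```text
8.65 [454.9 108.5 150.9] F [ 0.3  0.2 -0.5] w 31.5 approach [-0.002 -0.002 -1.   ] jaw yaw -14.23
```

Call:
apply_moves --moves '[{"x":-3,"y":35,"z":0,"ax":0,"ay":0,"az":0,"gripper":1},{"x":-2,"y":12,"z":-20,"ax":0,"ay":0,"az":0,"gripper":1},{"x":0,"y":0,"z":-30,"ax":0,"ay":0,"az":0,"gripper":1},{"x":0,"y":0,"z":-15,"ax":0,"ay":0,"az":0,"gripper":1},{"x":0,"y":0,"z":0,"ax":0,"ay":0,"az":0,"gripper":1}]'

```text
time_s: 9.15
tcp_pos: [446.0, 162.7, 81.1]
tcp_rot: [-0.436, -0.555, -0.437, 0.558]
wrist_force: [0.4, 0.8, -1.3]
grip_width: 31.6
```

```bash
python3 st.py
python3 - <<'E'
from h import *
a=save('scene','s6.png'); 
cv2.imwrite('pics/z6.png',cv2.resize(a[100:240,180:320],(560,560))[:,:,::-1])
E
```

```text
9.15 [446.  162.7  81.1] F [ 0.4  0.8 -1.3] w 31.6 approach [-0.004 -0.001 -1.   ] jaw yaw -13.77
```

View pics/z6.png

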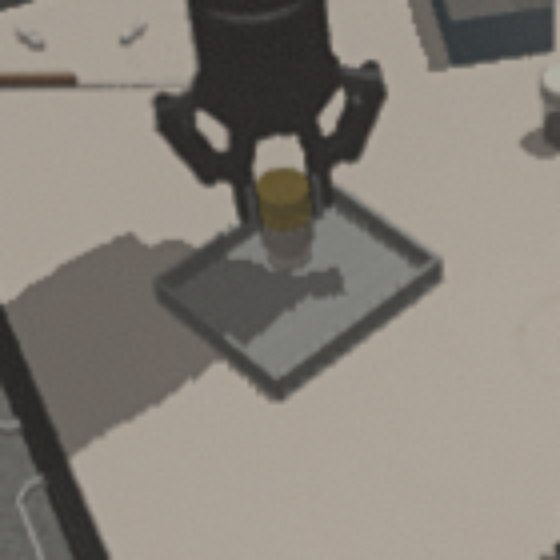

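The cartridge hangs over the middle of the tray with its underside near zoom pixel (290,265). Lowering until it touches.

Call:
apply_moves --moves '[{"x":1,"y":0,"z":-10,"ax":0,"ay":0,"az":0,"gripper":1},{"x":0,"y":0,"z":-8,"ax":0,"ay":0,"az":0,"gripper":1},{"x":0,"y":0,"z":0,"ax":0,"ay":0,"az":0,"gripper":1}]'

```text
time_s: 9.5
tcp_pos: [448.4, 162.5, 64.0]
tcp_rot: [-0.436, -0.556, -0.436, 0.557]
wrist_force: [-0.3, 0.2, 0.4]
grip_width: 31.2
```

Call:
apply_moves --moves '[{"x":0,"y":0,"z":-3,"ax":0,"ay":0,"az":0,"gripper":1},{"x":0,"y":0,"z":0,"ax":0,"ay":0,"az":0,"gripper":1}]'

```text
time_s: 9.7
tcp_pos: [448.8, 162.3, 61.1]
tcp_rot: [-0.436, -0.556, -0.436, 0.557]
wrist_force: [0.4, -1.2, -1.2]
grip_width: 31.2
```

Call:
apply_moves --moves '[{"x":0,"y":0,"z":-2,"ax":0,"ay":0,"az":0,"gripper":1},{"x":0,"y":0,"z":0,"ax":0,"ay":0,"az":0,"gripper":1}]'

```text
time_s: 9.9
tcp_pos: [449.1, 162.4, 59.4]
tcp_rot: [0.436, 0.557, 0.436, -0.557]
wrist_force: [0.7, -0.3, -0.1]
grip_width: 31.5
```

Call:
apply_moves --moves '[{"x":0,"y":0,"z":-3,"ax":0,"ay":0,"az":0,"gripper":1},{"x":0,"y":0,"z":0,"ax":0,"ay":0,"az":0,"gripper":1}]'

```text
time_s: 10.1
tcp_pos: [449.3, 162.4, 56.4]
tcp_rot: [0.436, 0.557, 0.436, -0.557]
wrist_force: [0.5, -0.8, -1.0]
grip_width: 31.4
```

Call:
apply_moves --moves '[{"x":0,"y":0,"z":-2,"ax":0,"ay":0,"az":0,"gripper":1},{"x":0,"y":0,"z":0,"ax":0,"ay":0,"az":0,"gripper":1}]'

```text
time_s: 10.3
tcp_pos: [449.3, 162.5, 54.3]
tcp_rot: [0.436, 0.557, 0.436, -0.557]
wrist_force: [-0.6, 0.3, -0.6]
grip_width: 31.3
```

Call:
apply_moves --moves '[{"x":0,"y":0,"z":-1.5,"ax":0,"ay":0,"az":0,"gripper":1},{"x":0,"y":0,"z":0,"ax":0,"ay":0,"az":0,"gripper":1}]'

```text
time_s: 10.5
tcp_pos: [449.3, 162.4, 52.6]
tcp_rot: [0.436, 0.557, 0.436, -0.557]
wrist_force: [0.0, 0.7, 0.0]
grip_width: 31.4
```

Call:
apply_moves --moves '[{"x":0,"y":0,"z":-1.5,"ax":0,"ay":0,"az":0,"gripper":1},{"x":0,"y":0,"z":0,"ax":0,"ay":0,"az":0,"gripper":1}]'

```text
time_s: 10.7
tcp_pos: [449.6, 162.7, 51.9]
tcp_rot: [0.436, 0.557, 0.436, -0.556]
wrist_force: [-2.8, -0.6, 2.1]
grip_width: 31.5
```

Call:
apply_moves --moves '[{"x":0,"y":0,"z":-1.5,"ax":0,"ay":0,"az":0,"gripper":1},{"x":0,"y":0,"z":0,"ax":0,"ay":0,"az":0,"gripper":1}]'

```text
time_s: 10.9
tcp_pos: [449.8, 163.0, 52.1]
tcp_rot: [0.436, 0.558, 0.436, -0.556]
wrist_force: [-0.3, 0.6, -0.2]
grip_width: 31.6
```

It stopped descending at z≈52 with a brief 2 N push, which is the expected contact height. Releasing.

Call:
apply_moves --moves '[{"x":0,"y":0,"z":0,"ax":0,"ay":0,"az":0,"gripper":0},{"x":0,"y":0,"z":0,"ax":0,"ay":0,"az":0,"gripper":-0.5},{"x":0,"y":0,"z":0,"ax":0,"ay":0,"az":0,"gripper":-1},{"x":0,"y":0,"z":0,"ax":0,"ay":0,"az":0,"gripper":-1},{"x":0,"y":0,"z":0,"ax":0,"ay":0,"az":0,"gripper":-1},{"x":0,"y":0,"z":0,"ax":0,"ay":0,"az":0,"gripper":-1}]'

```text
time_s: 11.5
tcp_pos: [449.9, 163.1, 51.9]
tcp_rot: [0.436, 0.558, 0.436, -0.556]
wrist_force: [-0.6, 0.9, 0.3]
grip_width: 85.5
```

```bash
python3 st.py
python3 - <<'E'
from h import *
a=save('scene','s7.png'); 
cv2.imwrite('pics/z7.png',cv2.resize(a[100:240,180:320],(560,560))[:,:,::-1])
E
```

```text
11.5 [449.9 163.1  51.9] F [-0.6  0.9  0.3] w 85.5 approach [ 0.003  0.002 -1.   ] jaw yaw -13.87
```

View pics/z7.png

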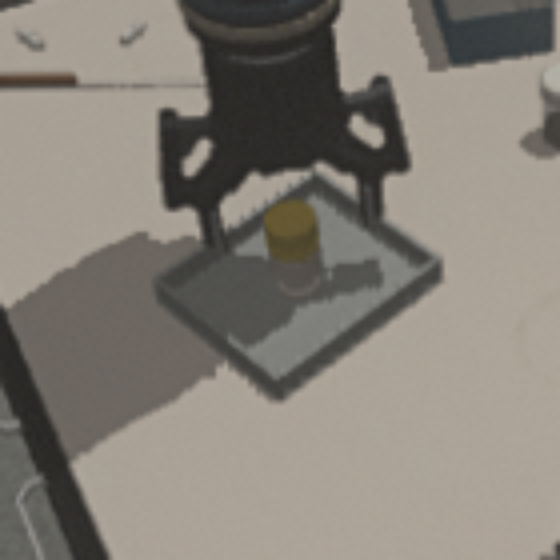

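It stands upright in the tray at zoom pixel (295,250) with the jaws clear of it. Retreating straight up.

Call:
apply_moves --moves '[{"x":0,"y":0,"z":15,"ax":0,"ay":0,"az":0,"gripper":-1},{"x":0,"y":0,"z":30,"ax":0,"ay":0,"az":0,"gripper":-1},{"x":0,"y":0,"z":45,"ax":0,"ay":0,"az":0,"gripper":-1},{"x":0,"y":0,"z":45,"ax":0,"ay":0,"az":0,"gripper":-1},{"x":0,"y":0,"z":30,"ax":0,"ay":0,"az":0,"gripper":-1},{"x":-20,"y":-30,"z":0,"ax":0,"ay":0,"az":0,"gripper":-1},{"x":-20,"y":-40,"z":0,"ax":0,"ay":0,"az":0,"gripper":-1},{"x":-20,"y":-40,"z":0,"ax":0,"ay":0,"az":0,"gripper":-1}]'

```text
time_s: 12.35
tcp_pos: [388.2, 52.9, 223.0]
tcp_rot: [0.438, 0.557, 0.437, -0.554]
wrist_force: [0.7, -1.2, 0.3]
grip_width: 85.2
```

Call:
apply_moves --moves '[{"x":0,"y":0,"z":0,"ax":0,"ay":0,"az":0,"gripper":-1},{"x":0,"y":0,"z":0,"ax":0,"ay":0,"az":0,"gripper":-1}]'

```text
time_s: 12.55
tcp_pos: [386.3, 49.4, 223.6]
tcp_rot: [0.437, 0.558, 0.436, -0.555]
wrist_force: [-0.0, -0.1, 0.6]
grip_width: 85.0
```

```bash
python3 st.py
python3 - <<'E'
from h import *
a=save('scene','s8.png');b=save('top','t8.png')
cv2.imwrite('pics/z8.png',np.hstack([cv2.resize(a[120:330,200:410],(400,400)),cv2.resize(b[130:290,200:360],(400,400))])[:,:,::-1])
P={}
for c in('scene','top'):
    for n in('yellow_cartridge','blue_cartridge','green_cartridge'):
        for g in finder.look_for(c,n)[:1]: print(c,n,np.round(g['centre']),round(g['conf'],2))
    for g in finder.regions_of(c,'yellow_cartridge')[:1]:
        ys,xs=np.nonzero(g['region']); P[c]=[xs.mean(),ys.mean()]; print(c,xs.min(),xs.max(),ys.min(),ys.max())
if len(P)==2: print(tri(P['scene'],P['top']))
a=np.linspace(0,2*np.pi,60);k=np.c_[np.cos(a),np.sin(a)]*16.5+[449.5,163]
for c in P:
    q=proj(c,np.vstack([np.c_[k,np.full(60,64)],np.c_[k,np.full(60,4)]]));print(c,q.min(0).round(),q.max(0).round())
E
```

```text
12.55 [386.3  49.4 223.6] F [-0.  -0.1  0.6] w 85.0 approach [ 0.004  0.001 -1.   ] jaw yaw -13.8
scene yellow_cartridge [446. 154.  49.] 0.68
scene blue_cartridge [ 533. -148.   73.] 0.78
scene green_cartridge [ 498. -270.   80.] 0.71
scene 246 260 150 174
top blue_cartridge [ 531. -139.   79.] 0.59
top green_cartridge [ 502. -266.   74.] 0.78
scene [245. 149.] [261. 175.]
```

View pics/z8.png

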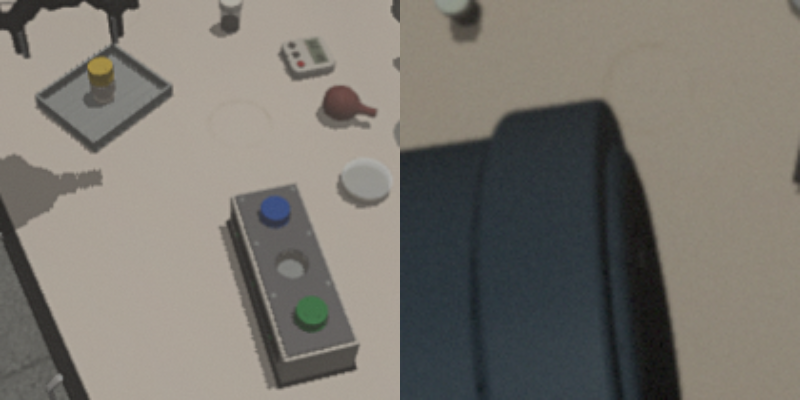

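The scene shows yellow upright in the tray at zoom pixel (100,80). Its outline is within 1 px of a cartridge standing on the tray floor at (449.5,163). Blue and green are in their wells, the middle well is empty, and the arm is clear.

```bash
python3 -c "
from h import *
r.job_done(); print(r.get_state()['time_s'])"
```

```text
the job is handed in; nothing more can be done
the job is handed in; nothing more can be done
```

I pressed the yellow cartridge down until its latch let go and let it spring up. I then drew it out of the dock and set it down upright in the steel tray, and handed the job in at about 13 s of the 54 s allowed.

**Press and release:** The cartridge went about 11 mm deeper. The wrist force read only 3–5 N rather than the 8 N stated, but the next picture showed its top raised by about 30 mm.

**Set-down:** I lowered it until it stopped, with the tool at z ≈ 52 mm as predicted and about 2 N of push, then opened the jaws and moved clear.

**Last checks:**
- In the scene camera, the outline of the yellow cartridge is within 1 px of one standing upright on the tray floor at about (449.5, 163) mm, the tray's centre.
- The finder's own estimate for yellow was (446, 154, 49), 4–9 mm off that in x and y but still well inside the walls.
- The scene picture shows blue and green still seated, and both cameras' finder estimates for blue and for green are within about 6 mm of their starting readings.
- The arm was about 130 mm away horizontally, with only sensor noise on the wrist force.

The top camera's view of the tray was blocked by the arm, so the final position of yellow rests on the scene view alone. The jaws read 31.5 mm on the 33 mm cartridge, and the grip held throughout.

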